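Serve a bun with tongs

ROBOT

A 6-joint arm with a two-finger parallel gripper is mounted at the origin on a cart in front of the work surface, level with it; the furniture and walls round the work are solid. World frame = base frame: x ahead of the robot, y to its left, z up, the work surface at z = 0. Lengths are in m, angles in rad, forces in N, time in s.
With the tool pointing down it reaches from about 0.35 to 1 m from the base axis. Payload 7.1 kg.
Tool frame: the origin (TCP) lies at the very end of the fingers, on their centre line; the grasp point (between the pads) lies 19 mm behind it; z points along the fingers, y is the line along which they close (so a half turn about z gives the same grasp; the last joint's range is limited). The gripper opens to 85 mm and grips with 20 to 120 N. Pads are 22 mm wide; open, the fingers measure 114 mm over their backs; the gripper's body (76 mm by 85 mm) begins 54 mm behind the grasp point. The pads swing forward as they close: fully open they stand 13 mm farther back than shut.
Start: joints at [1.247, 0.423, 1.63, -0, 1.089, -0.019], TCP at [0.188, 0.596, 0.21] pointing down, gripper open.
Joint ranges: [-3, 3], [-0.9, 2.11], [0.09, 2.58], [-1.31, 4.45], [0.11, 2.69], [-2.54, 2.54]. Speed limits (rad/s): [2.39, 2.39, 3.01, 3.14, 3.14, 3.14].

INTERFACE

Orientations are given as a 3x3 rotation matrix whose columns are the frame's x, y, z axes.
In Python, from bench import ctrl, capture, camera_params, job, trace gives the robot as it stands. The module is installed in compiled form; this text tells all that it offers.
- The arm moves only by the tool drive_tool, never from a script. Its argument "plan" is a list of rows, each an object with "fingers": the finger opening in mm, from 0 to 85.4; "travel": the shift along the tool's x, y, z in units of 150 mm (1.0 is 150 mm), a list of three; "roll": the turn about the tool's z in units of 180 degrees (1.0 is 180 degrees). In form: [{"fingers": fingers, "travel": [x, y, z], "roll": roll}, ...]. A call has 1 to 5 rows; each row is the pose to reach, as a shift and turn from the pose commanded when the call began, along the tool's axes at that moment, turning the shorter way round; what a row does not reach only later rows make up. A row lasts 1/10 s, in which the tool goes at most 50 mm and 8.59 degrees, less where a joint would pass 70% of its speed; a pose out of reach is approached as far as the arm can. A call with a number of a shift or a turn outside -1 to 1 is refused whole. A call with a gripper value outside its range is refused whole. The fingers move at their own pace and stop on an object; "squeeze" is the grip in N (left out, the last holds). Time passes only in rows, so rows that repeat a pose let the fingers close. It gives the time, the measured TCP pose, the force, the opening and the grip force at its end, in the units of the state.
- ctrl.sense(): the state, without advancing time (a new reading comes with each control period).
- capture(name): name is "side" or "top"; returns (picture, depth): 420x560x3 uint8, blue, green, red; 420x560 float32, m along the optical axis (not along the pixel's ray), 0 where there is no reading.
- camera_params(name): a dict with "fx", "fy", "cx", "cy" (pixels), "dist_coeffs" ([k1, k2, p1, p2, k3] as OpenCV has them; the pictures are not rectified), "rvec" (rotation vector, rad) and "tvec" (3), from world to camera coordinates, as OpenCV has them. Camera axes: x right, y down, z forward; pixel columns grow to the right and rows downward; lengths in m; the calibration is good to about 2 mm. A picture is of the moment at which its call begins. camera_params takes no time and is no camera call.
- job.close_job(): hands the job in; it is judged then, once.
Trained networks look in the newest picture that a camera, given by its name, has taken for a name from the list of things; names that differ only in an ending like _2 or _b are one class to them, and where a whole thing is asked for, a point or a joint stands for the part that bears it (a point fixed in the world has none). Each returns a list of dicts, best first, with "conf" (0 to 1); they miss things now and then, are a little off and sometimes report something else, mostly with a low value. They report only what shows in the picture. A call takes as long as a camera call. They do not tell look-alikes from the thing itself.
- trace(camera, thing): "pixels" (420x560 bool, what is visible of it) and "point" ([row, column] in pixels, amid what is visible of it).
The state is a dict: "time_s": time; "joint_positions": joint angles; "joint_velocities": joint speeds; "joint_efforts": joint torques, N m; "ee_pos": TCP position; "tcp_rot": TCP orientation; "ft_force": force on the tool from outside, world axes, zero at the start; "torque": the same for the moment, N m; "finger_gap": finger opening in m; "grip_force": force on a finger pad.
Only numpy, scipy, OpenCV 4.12 (cv2) and the standard library are available. Lean on these libraries where they do the work, as an engineer would, in place of code of your own. Each camera call takes 0.05 s, during which the arm holds its last target. There are 200 camera calls.

TASK

Pick up the serving tongs by their arms and use them to take the small round bun from its saucer, squeezing it only gently and never touching it with the gripper itself. Bring it over the middle of the empty saucer and finish while still holding it there in the tongs, still and clear of the saucer, about 10 cm above the worktop. Leave the oblong roll, the saucers, the mug and the bell where they are.

Things in the scene. Friction and masses are not known exactly. Their poses are not given: they have to be found in the camera images.
- tongs: Sprung steel serving tongs, 100 g, lying on the edges of their blades. Origin: on the underside, midway between the black grip plates, within 15 mm of the centre of mass; x runs from hinge to tips, z up (keep it up). Hinge, 17 mm thick and 24 mm tall, at x = -85 mm; a wire loop ends at x = -113 mm, the tips at +100 mm. Grip from above, fingers closing along y, one on each black plate.
- tongs_left: The arm at +y; origin on its hinge pin (x = -85, y = +3 mm of the tongs). Blade 2.4 mm thick, 22 mm tall; outside a black grip plate, 28 mm tall, centred at x = 0 of the tongs, 38 mm long between 2.5 mm lips. Both arms swing together: across the faces of the plates they measure 52 mm at rest (57 over the lips), 29 mm when the tips hold the bun, 15 mm shut; 1 mm less there is 2 mm less at the tips.
- tongs_right: The arm at -y, mirror image of the left one. Springs push each plate outward with 6 N at rest, 7 N at 43 mm and 11 N at 29 mm, so the tongs can be carried open when squeezed to about 43 mm. About half of the grip force beyond the spring's reaches the bun: some 4 N on each side for a 20 N grip, 14 N for 40 N.
- tongs_bite (a point): Point midway between the tips, 85 mm ahead of the tongs' origin along x and 11 mm above their underside, where the bun's centre axis lies when held. Each tip is a shallow V cup, 32 mm long and 22 mm tall, that fits the bun's side; inside, the tips stand about 90 mm apart at rest and 75 mm when squeezed to 43 mm at the plates.
- bun: Small round bread bun, 46 mm across, 38 mm high, flat underside 34 mm across, upright sides from 12 to 22 mm above its underside, then domed. About 35 g; a press of over 20 N from a tong arm would crush it. Origin: centre of its underside. It stands on a saucer (any of the three places) near its middle.
- bun_plate: White saucer under the bun, 115 mm across; rim 16 mm high, inner floor 9 mm high. Origin: centre of its underside.
- roll_plate: Same kind of saucer, under the oblong roll.
- empty_plate: Same kind of saucer, empty: the bun is to be held over its centre. Origin: centre of its underside.
- oblong_roll: Oblong bread roll, 60 x 34 mm, 32 mm high, on another saucer; not wanted. Origin: centre of its underside, x along its length.
- mug: White mug of coffee, 63 x 93 mm, 50 mm high, a bystander at the front right; origin at its underside.
- service_bell: Service bell, 84 mm across, 61 mm high, a bystander behind the saucers; origin: centre of its underside.
Mind the look-alikes: they are no part of the job. What is shaped like the bun but red or turquoise is not meant.

How it is judged:
By the outcome, as a careful person would: the job done as asked, in the order asked, and still so for the second after the job is handed in, while the arm keeps its last pose, push and grip.
It also fails if it takes over 48 s, if anything falls off the work surface, if the arm or the gripper's body presses on something with over 40 N, if the wrist force passes 120 N, or if a joint passes its speed limit or range.

## Working session

There is one attempt and no reset: what is moved stays moved. The work goes in short steps, Python scripts to look and compute and a tool call to move; the robot and the scene stay as the last step left them, time stands still between calls to the robot, and variables do not carry over. Pictures are saved under pics/ and viewed, at most 10 in all, crops included, and the job is handed in when it is done.

Besides the shell and the picture viewer there is one more tool, called in YAML: its name, and indented under it one key for each argument. drive_tool: Moves the arm, as the interface text tells. Its arguments: {"type":"object","properties":{"plan":{"type":"array"},"squeeze":{"type":"number"}},"required":["plan"]}

```bash
mkdir -p pics
cat > h.py <<'E'
import numpy as np, cv2
from bench import ctrl, capture, camera_params, job, trace
def world(cam,depth,mask):
    p=camera_params(cam);K=np.array([[p['fx'],0,p['cx']],[0,p['fy'],p['cy']],[0,0,1.]])
    r,c=np.nonzero(mask&(depth>0));uv=np.stack([c,r],1).astype(float)
    n=cv2.undistortPoints(uv[:,None],K,np.array(p['dist_coeffs'],float))[:,0]
    z=depth[r,c][:,None];P=np.hstack([n*z,z])
    R=cv2.Rodrigues(np.array(p['rvec'],float))[0]
    return (P-np.array(p['tvec']).ravel())@R
E
python3 - <<'E'
from h import *
np.set_printoptions(precision=4,suppress=True)
for n in ['top','side']:
    im,d=capture(n);cv2.imwrite(f'pics/{n}0.png',im)
    p=camera_params(n);R=cv2.Rodrigues(np.array(p['rvec'],float))[0];print(n,'campos',-R.T@np.array(p['tvec']).ravel(),p['fx'])
    for t in ['tongs','tongs_left','tongs_right','bun','bun_plate','roll_plate','empty_plate','oblong_roll','mug','service_bell']:
        for q in trace(n,t)[:3]:
            if q['conf']<.3: continue
            w=world(n,d,q['pixels'])
            print(t,round(q['conf'],2),np.round(q['point']),q['pixels'].sum(),*( [np.median(w,0),np.percentile(w,2,axis=0),np.percentile(w,98,axis=0)] if len(w) else []))
print(ctrl.sense())
E
```

```text
top campos [ 0.3674 -0.0527  1.1283] 473.95162910027045
tongs 0.81 [254. 169.] 532 [0.4511 0.2275 0.0174] [ 0.3699  0.207  -0.0005] [0.5532 0.3162 0.0284]
tongs 0.69 [148. 217.] 935 [0.7018 0.1012 0.0353] [ 0.6725  0.0654 -0.001 ] [0.7434 0.1394 0.0583]
tongs_left 0.75 [243. 146.] 205 [0.4655 0.2702 0.018 ] [ 0.3978  0.228  -0.0005] [0.5332 0.3176 0.0296]
tongs_right 0.66 [234. 166.] 199 [0.4961 0.2254 0.0167] [ 0.3981  0.2122 -0.0013] [0.5613 0.2335 0.0272]
bun 0.75 [149. 218.] 808 [0.7008 0.1014 0.0375] [0.6737 0.0678 0.0058] [0.7375 0.1365 0.0588]
bun 0.53 [232. 281.] 297 [ 0.4951 -0.0407  0.0327] [ 0.4753 -0.0596  0.0192] [ 0.5173 -0.0215  0.0401]
bun_plate 0.74 [238. 335.] 1457 [ 0.4874 -0.1728  0.0113] [ 0.4419 -0.2229  0.0047] [ 0.546  -0.1228  0.0184]
roll_plate 0.81 [179. 287.] 1489 [ 0.6266 -0.0732  0.0113] [ 0.5746 -0.1305  0.0002] [ 0.6785 -0.0246  0.0271]
empty_plate 0.57 [214. 230.] 1789 [0.5477 0.0744 0.0104] [0.4958 0.0234 0.0038] [0.598  0.1257 0.0178]
empty_plate 0.31 [238. 336.] 1418 [ 0.4867 -0.1746  0.0112] [ 0.4422 -0.2229  0.0047] [ 0.5461 -0.1229  0.0183]
oblo
[... 1798 characters left out ...]
2 -0.281   0.0512]
service_bell 0.75 [183. 327.] 511 [0.7059 0.0828 0.0304] [0.6734 0.0652 0.0034] [0.7447 0.1162 0.0488]
{'time_s': 1.1, 'joint_positions': array([ 1.247 ,  0.4231,  1.6299,  0.    ,  1.0886, -0.019 ]), 'joint_velocities': array([ 0.0003,  0.0002,  0.001 , -0.0003,  0.0014, -0.0001]), 'joint_efforts': array([ -0.0032, -55.7356, -28.2145,  -0.0001,   0.0008,  -0.    ]), 'ee_pos': array([0.1876, 0.5962, 0.2098]), 'tcp_rot': array([[-0.9539,  0.3001,  0.    ],
       [ 0.3001,  0.9539,  0.0001],
       [ 0.    ,  0.0001, -1.    ]]), 'ft_force': array([-0.3636, -0.4488, -0.0215]), 'torque': array([-0.0113, -0.0071, -0.012 ]), 'grip_force': 0.0, 'finger_gap': 0.08561814002007292}
```

Run:
```python
import cv2
a=cv2.imread('pics/top0.png')[110:330,110:430];cv2.imwrite('pics/top0c.png',cv2.resize(a,None,fx=2.5,fy=2.5,interpolation=cv2.INTER_CUBIC))
```

```text
(no output)
```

View pics/top0c.png

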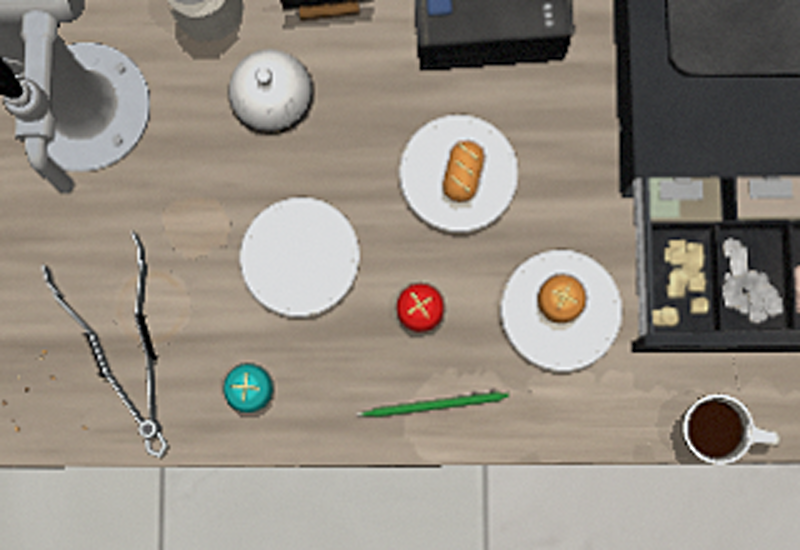

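View pics/side0.png

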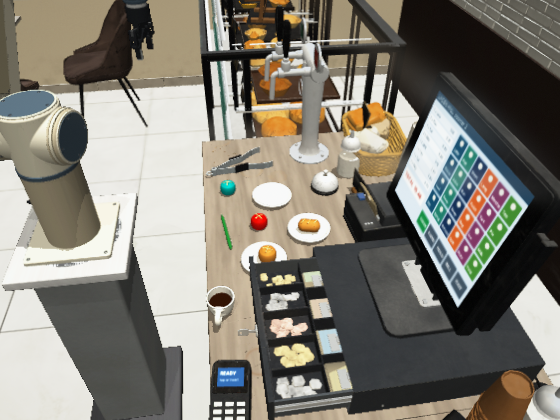

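The things that could be taken for the bun, as (row, col) in the top view:
- Brown round bun on a saucer: (229, 335)
- Red look-alike: (232, 278)
- Turquoise look-alike: (265, 209)
- Oblong roll: (178, 295)

The brown round one on the right saucer fits the description. Next I'll fit the poses and check a crop of it.

```bash
cat > meas.py <<'E'
from h import *
from scipy.optimize import least_squares
from scipy.spatial import cKDTree
def full(n):
    im,d=capture(n);w=np.full((420,560,3),np.nan);m=d>0;w[m]=world(n,d,m);return im,d,w
def circ(P):
    f=lambda q:np.hypot(P[:,0]-q[0],P[:,1]-q[1])-q[2]
    return least_squares(f,[*np.mean(P[:,:2],0),.03],loss='soft_l1',f_scale=.002).x
E
python3 - <<'E'
from meas import *
np.set_printoptions(precision=4,suppress=True)
W={}
for n in ['top','side']:
    im,d,w=full(n);W[n]=w
    if n=='top': cv2.imwrite('pics/bun.png',cv2.resize(im[195:270,295:375],None,fx=5,fy=5))
    x,y,z=w[...,0],w[...,1],w[...,2]
    def sel(x0,x1,y0,y1,z0,z1): 
        m=(x>x0)&(x<x1)&(y>y0)&(y<y1)&(z>z0)&(z<z1);return w[m]
    # table
    t=sel(.45,.6,-.02,.0,-.03,.03);print(n,'table z',np.median(t[:,2]))
    for nm,c in dict(bunplate=(.488,-.173),empty=(.547,.0745)).items():
        P=sel(c[0]-.075,c[0]+.075,c[1]-.075,c[1]+.075,.0135,.022);print(nm,'rim',circ(P),np.percentile(P[:,2],95))
        P=sel(c[0]-.03,c[0]+.03,c[1]-.03,c[1]+.03,.0,.0135);print(' floor',np.median(P[:,2]))
    B=sel(.46,.54,-.21,-.13,.026,.07);print('bun',len(B),B.min(0),B.max(0),circ(sel(.46,.54,-.21,-.13,.02,.036)),np.percentile(B[:,2],98))
    # tongs
    P=sel(.33,.6,.16,.36,.006,.05);P=P[~((P[:,1]<.17))];print('tongs pts',len(P),P.min(0),P.max(0))
    T=np.array([[-113,0],[-85,3],[0,24],[90,46.]])/1000
    s=np.linspace(0,1,60)[:,None];h=np.vstack([a+(b-a)*s for a,b in zip(T,T[1:])]);h=np.vstack([h,h*[1,-1]])
    def f(q):
        c,s_=np.cos(q[2]),np.sin(q[2]);L=(P[:,:2]-q[:2])@np.array([[c,-s_],[s_,c]])
        return np.r_[cKDTree(h).query(L)[0],.5*cKDTree(L).query(h)[0]]
    b=min((least_squares(f,[.46,.245,a],loss='soft_l1',f_scale=.003,diff_step=1e-4) for a in (.2,.35,.5)),key=lambda r:r.cost)
    print('tongs fit',b.x,np.degrees(b.x[2]),'res',np.median(np.abs(b.fun)))
    c,s_=np.cos(b.x[2]),np.sin(b.x[2]);L=(P[:,:2]-b.x[:2])@np.array([[c,-s_],[s_,c]])
    print(' ext',L.min(0),L.max(0))
    for k in range(-110,110,20):
        q=L[(L[:,0]*1e3>=k)&(L[:,0]*1e3<k+20)]*1e3; zz=P[(L[:,0]*1e3>=k)&(L[:,0]*1e3<k+20),2]*1e3
        if len(q): print(k,len(q),'L',np.round(np.percentile(q[q[:,1]>0,1],[5,50,95]) if (q[:,1]>0).any() else 0,1),'R',np.round(np.percentile(q[q[:,1]<=0,1],[5,50,95]) if (q[:,1]<=0).any() else 0,1),'zmax',np.round(zz.max(),1))
    O=sel(.2,.85,-.45,.7,.07,.6);
    # obstacle grid
    k=np.round(O[:,:2]/.05).astype(int);u,i=np.unique(k,axis=0,return_inverse=True)
    print('obst',[(round(a*.05,2),round(b_*.05,2),round(float(O[i.ravel()==j,2].max()),2)) for j,(a,b_) in enumerate(u) if (i.ravel()==j).sum()>8 and a*.05<.75])
E
```

```text
top table z -0.00014150608289833686
bunplate rim [ 0.4936 -0.1738  0.0522] 0.01856697816064339
 floor 0.008488802880032733
empty rim [0.5467 0.0742 0.0527] 0.01887064308779367
 floor 0.008236625908556124
bun 306 [ 0.4802 -0.1944  0.0263] [ 0.5258 -0.1504  0.05  ] [ 0.5025 -0.1731  0.0221] 0.04817533221546626
tongs pts 510 [0.3583 0.1709 0.006 ] [0.5721 0.3363 0.0312]
tongs fit [0.4626 0.2434 0.3505] 20.080305148210652 res 0.001077053161224233
 ext [-0.1114 -0.0548] [0.1107 0.101 ]
-110 45 L [ 0.7  6.7 10.1] R [-8.8 -5.1 -0.5] zmax 27.0
-90 59 L [0.2 5.2 8.1] R [-7.8 -5.6 -0.8] zmax 28.1
-70 47 L [ 7.   9.7 12.6] R [-17.9  -9.6  -6. ] zmax 23.0
-50 41 L [13.1 16.3 18.3] R [-18.1 -15.5 -12.2] zmax 24.0
-30 59 L [19.6 22.1 27.4] R [-26.  -21.7 -18.1] zmax 30.8
-10 63 L [21.3 23.5 26.4] R [-25.5 -24.3 -20.4] zmax 30.9
10 57 L [22.4 25.4 28. ] R [-27.3 -25.3 -21.6] zmax 31.2
30 41 L [29.  33.3 75.6] R [-35.6 -31.7 -27.4] zmax 23.8
50 43 L [34.9 40.  46.5] R [-43.6 -40.2 -36.5] zmax 25.5
70 36 L [41.5 44.8 46.5] R [-46.9 -45.2 -43. ] zmax 25.5
90 16 L [44.5 45.5 46.5] R [-46.7 -45.6 -44.4]
[... 7595 characters left out ...]
64(-0.45), 0.11), (np.float64(0.7), np.float64(-0.4), 0.11), (np.float64(0.7), np.float64(-0.35), 0.11), (np.float64(0.7), np.float64(-0.3), 0.11), (np.float64(0.7), np.float64(-0.25), 0.11), (np.float64(0.7), np.float64(0.15), 0.41), (np.float64(0.7), np.float64(0.2), 0.41), (np.float64(0.7), np.float64(0.25), 0.34), (np.float64(0.7), np.float64(0.3), 0.34), (np.float64(0.7), np.float64(0.35), 0.4), (np.float64(0.7), np.float64(0.4), 0.41), (np.float64(0.7), np.float64(0.45), 0.31), (np.float64(0.7), np.float64(0.5), 0.31), (np.float64(0.7), np.float64(0.55), 0.13), (np.float64(0.7), np.float64(0.6), 0.12), (np.float64(0.7), np.float64(0.65), 0.09), (np.float64(0.7), np.float64(0.7), 0.09)]
```

View pics/bun.png

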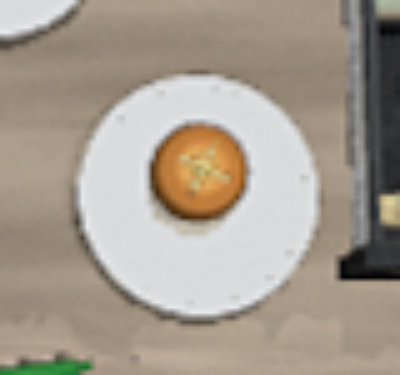

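The bun is confirmed as plain brown, at (0.502, -0.172), with its top at 48 mm. The tongs are near (0.463, 0.243) at 20°. The tap and the rack's glass are tall, so I'll check the clearance near the tongs and the route first.

Run:
```python
from meas import *
a=[]
for n in ['top','side']: a.append(full(n)[2].reshape(-1,3))
w=np.vstack(a);w=w[np.isfinite(w).all(1)]
def rep(m,nm):
    q=w[m];print(nm,len(q),*( [q.min(0).round(3),q.max(0).round(3)] if len(q) else []))
x,y,z=w.T
for z0 in np.arange(.05,.6,.05):
    m=(np.hypot(x-.463,y-.243)<.2)&(z>z0)&(z<=z0+.05)
    if m.sum(): d=np.hypot(x-.463,y-.243)[m];i=d.argmin();print('tongs ring z',round(z0,2),m.sum(),'nearest',d.min().round(3),w[m][i].round(3))
rep((x>.3)&(x<.6)&(y>.37)&(y<.75)&(z>.05)&(z<.6),'rack')
for yy in (.4,.45,.5,.55,.6,.65): rep((x>.25)&(x<.6)&(abs(y-yy)<.025)&(z>.05)&(z<.6),yy)
rep((x>.4)&(x<.65)&(y>-.3)&(y<-.22)&(z>.03)&(z<.15),'drawer')
```

```text
tongs ring z 0.05 146 nearest 0.185 [0.394 0.415 0.075]
tongs ring z 0.1 177 nearest 0.182 [0.392 0.411 0.126]
tongs ring z 0.15 188 nearest 0.185 [0.394 0.415 0.152]
tongs ring z 0.2 277 nearest 0.098 [0.56  0.232 0.243]
tongs ring z 0.25 1643 nearest 0.098 [0.56  0.232 0.251]
tongs ring z 0.3 2750 nearest 0.101 [0.563 0.231 0.306]
tongs ring z 0.35 487 nearest 0.134 [0.596 0.23  0.399]
tongs ring z 0.4 792 nearest 0.132 [0.594 0.23  0.432]
tongs ring z 0.45 359 nearest 0.133 [0.595 0.231 0.453]
rack 7647 [0.374 0.411 0.05 ] [0.6   0.75  0.387]
0.4 2720 [0.376 0.411 0.051] [0.6   0.425 0.312]
0.45 2529 [0.375 0.425 0.05 ] [0.6   0.475 0.311]
0.5 822 [0.376 0.475 0.051] [0.6   0.525 0.31 ]
0.55 537 [0.377 0.525 0.08 ] [0.6   0.575 0.31 ]
0.6 333 [0.377 0.575 0.081] [0.594 0.625 0.31 ]
0.65 351 [0.374 0.627 0.081] [0.599 0.675 0.387]
drawer 4820 [ 0.4  -0.3   0.03] [ 0.65  -0.23   0.104]
```

```bash
python3 -c "
import cv2
a=cv2.imread('pics/side0.png')[30:200,190:400];cv2.imwrite('pics/sidec.png',cv2.resize(a,None,fx=3.5,fy=3.5,interpolation=cv2.INTER_CUBIC))"
```

```text
(no output)
```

View pics/sidec.png

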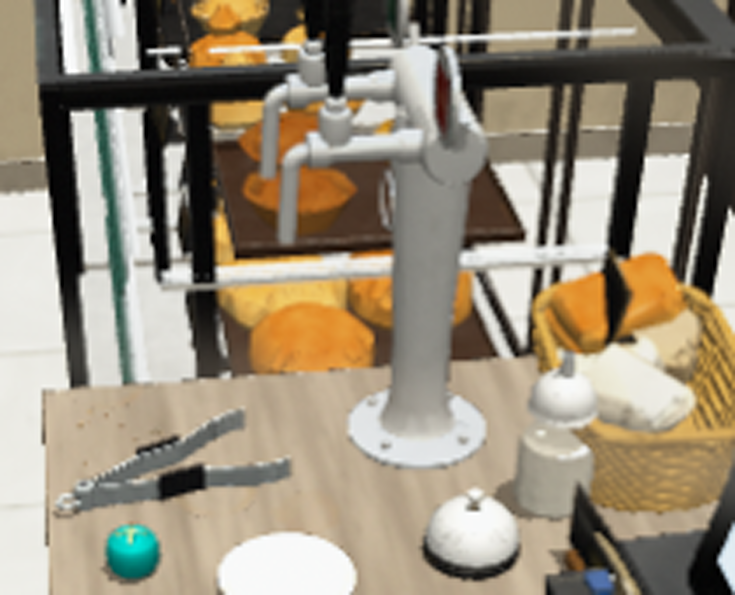

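The side crop shows two tap spouts at about (270, 170) and (290, 240), which hang roughly 10 cm from the grasp spot. The rack's glass is at x≥0.374, y≥0.41. I'll swing in at x≈0.2 first, then over to the tongs.

drive_tool:
  plan:
    - {"fingers":85,"travel":[-0.45,-1.0,0],"roll":0}
    - {"fingers":85,"travel":[-0.45,-1.0,0],"roll":0}
    - {"fingers":85,"travel":[-0.45,-1.0,0],"roll":0}
    - {"fingers":85,"travel":[-0.45,-1.0,0],"roll":0}
  squeeze: 20

```text
time_s: 1.7
ee_pos: [0.2063, 0.4282, 0.2093]
tcp_rot: [[-0.954, 0.301, -0.001], [0.301, 0.954, -0.003], [0.0, -0.003, -1.0]]
ft_force: [0.1, -0.0, 0.4]
finger_gap: 0.0854
grip_force: 0.0
```

drive_tool:
  plan:
    - {"fingers":85,"travel":[-0.58,-0.68,0],"roll":-0.209}
    - {"fingers":85,"travel":[-0.58,-0.68,0],"roll":-0.209}
    - {"fingers":85,"travel":[-0.58,-0.68,0],"roll":-0.209}
    - {"fingers":85,"travel":[-0.58,-0.68,0],"roll":-0.209}
    - {"fingers":85,"travel":[-0.58,-0.68,0],"roll":-0.209}

```text
time_s: 2.2
ee_pos: [0.2602, 0.3089, 0.2103]
tcp_rot: [[-0.938, -0.347, 0.001], [-0.347, 0.938, 0.001], [-0.001, 0.001, -1.0]]
ft_force: [0.5, 0.6, -0.3]
finger_gap: 0.085
grip_force: 0.0
```

```bash
cat > go.py <<'E'
import sys;from h import *
# target x y z yaw(deg of tool y) -> travel/roll from present pose
def go(x,y,z,yaw):
    s=ctrl.sense();R=np.array(s['tcp_rot']);d=np.array([x,y,z])-s['ee_pos']
    a=np.degrees(np.arctan2(R[1,1],R[0,1]))
    print('t',s['time_s'],'pos',np.round(s['ee_pos'],4),'yaw',a.round(2),'q',np.round(s['joint_positions'],2),'gap',s['finger_gap'],'grip',s['grip_force'],'F',np.round(s['ft_force'],1))
    print('travel',np.round(R.T@d/.15,3),'roll',round(-(yaw-a)/180,4))
if __name__=='__main__': go(*map(float,sys.argv[1:]))
E
python3 go.py .463 .2433 .12 110.2
```

```text
t 2.2 pos [0.2602 0.3089 0.2103] yaw 110.32 q [ 0.84  0.09  2.09  0.    0.96 -1.08] gap 0.08499816263030947 grip 0.0 F [ 0.5  0.6 -0.3]
travel [-1.115 -0.88   0.603] roll 0.0007
```

drive_tool:
  plan:
    - {"fingers":85,"travel":[-0.9,-0.7,0.4],"roll":0}
    - {"fingers":85,"travel":[-0.9,-0.7,0.4],"roll":0}
    - {"fingers":85,"travel":[-0.9,-0.7,0.4],"roll":0}
    - {"fingers":85,"travel":[-0.9,-0.7,0.4],"roll":0}
    - {"fingers":85,"travel":[-0.9,-0.7,0.4],"roll":0}

```text
time_s: 2.7
ee_pos: [0.4257, 0.2567, 0.1487]
tcp_rot: [[-0.94, -0.342, 0.001], [-0.342, 0.94, -0.0], [-0.0, -0.0, -1.0]]
ft_force: [-0.7, -0.0, 0.1]
finger_gap: 0.0849
grip_force: 0.0
```

```bash
python3 go.py .463 .2433 .07 110.2
```

```text
t 2.7 pos [0.4257 0.2567 0.1487] yaw 109.97 q [ 0.52  0.32  1.96 -0.    0.86 -1.4 ] gap 0.08493448723517474 grip 0.0 F [-0.7 -0.   0.1]
travel [-0.203 -0.169  0.525] roll -0.0013
```

drive_tool:
  plan:
    - {"fingers":85,"travel":[-0.203,-0.169,0.525],"roll":-0.001}
    - {"fingers":85,"travel":[-0.203,-0.169,0.525],"roll":-0.001}
    - {"fingers":85,"travel":[-0.203,-0.169,0.525],"roll":-0.001}
    - {"fingers":85,"travel":[-0.203,-0.169,0.525],"roll":-0.001}

```text
time_s: 3.1
ee_pos: [0.4588, 0.2443, 0.071]
tcp_rot: [[-0.938, -0.347, -0.002], [-0.347, 0.938, -0.001], [0.002, 0.0, -1.0]]
ft_force: [0.2, -0.3, -0.2]
finger_gap: 0.085
grip_force: 0.0
```

```bash
python3 go.py .463 .2433 .005 110.2
python3 - <<'E'
from h import *
im,d=capture('top');a=im[215:295,125:215];b,_=capture('side');b=b[125:185,195:285]
cv2.imwrite('pics/g.png',np.hstack([cv2.resize(a,(430,380)),cv2.resize(b,(370,380*1))]))
E
```

```text
t 3.1 pos [0.4588 0.2443 0.071 ] yaw 110.32 q [ 0.47  0.48  1.95  0.    0.71 -1.46] gap 0.08498479461196752 grip 0.0 F [ 0.2 -0.3 -0.2]
travel [-0.024 -0.016  0.44 ] roll 0.0006
```

View pics/g.png

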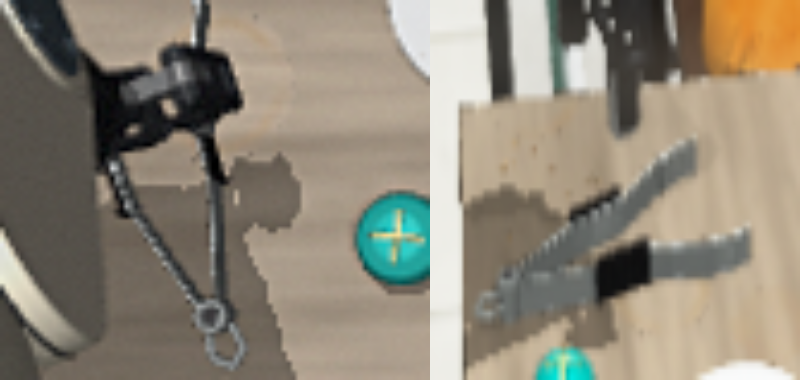

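The top half shows the tongs intact with the gripper over the plates (parallax shifts it forward). The turquoise bun is well clear. I'll read the settled pose, then descend.

```bash
python3 go.py .463 .2433 .005 110.2
```

```text
t 3.2 pos [0.4596 0.245  0.0726] yaw 110.37 q [ 0.47  0.48  1.95  0.    0.71 -1.46] gap 0.08515493373747038 grip 0.0 F [ 0.6 -0.2  0.8]
travel [-0.016 -0.019  0.45 ] roll 0.0009
```

drive_tool:
  plan:
    - {"fingers":85,"travel":[-0.018,-0.018,0.3],"roll":0.001}
    - {"fingers":85,"travel":[-0.018,-0.018,0.4],"roll":0.001}
    - {"fingers":85,"travel":[-0.018,-0.018,0.44],"roll":0.001}
    - {"fingers":85,"travel":[-0.018,-0.018,0.44],"roll":0.001}
    - {"fingers":85,"travel":[-0.018,-0.018,0.44],"roll":0.001}

```text
time_s: 3.7
ee_pos: [0.4635, 0.243, 0.0062]
tcp_rot: [[-0.939, -0.345, 0.001], [-0.345, 0.939, 0.001], [-0.001, 0.0, -1.0]]
ft_force: [-0.4, 0.3, -0.5]
finger_gap: 0.0849
grip_force: 0.0
```

```bash
for i in 1 2 3; do python3 go.py .463 .2433 .005 110.2; python3 -c "
from h import *
capture('top')"; done
```

```text
t 3.7 pos [0.4635 0.243  0.0062] yaw 110.17 q [ 0.46  0.6   1.95  0.    0.58 -1.46] gap 0.08486566250048583 grip 0.0 F [-0.4  0.3 -0.5]
travel [0.002 0.003 0.008] roll -0.0002
t 3.75 pos [0.4637 0.243  0.0063] yaw 110.17 q [ 0.46  0.6   1.95 -0.    0.58 -1.46] gap 0.08493673697792979 grip 0.0 F [-0.1  1.4 -0.2]
travel [0.003 0.003 0.009] roll -0.0002
t 3.8 pos [0.4637 0.243  0.0063] yaw 110.16 q [ 0.46  0.6   1.95  0.    0.58 -1.46] gap 0.08455507636088959 grip 0.0 F [ 0.1 -0.4  0.3]
travel [0.004 0.004 0.009] roll -0.0002
```

Run:
```python
from meas import *
im,d,w=full('side')
c,s=np.cos(np.radians(20.2)),np.sin(np.radians(20.2))
L=(w[...,:2]-[.4635,.243])@np.array([[c,-s],[s,c]])
m=(abs(L[...,0])<.012)&(L[...,1]<-.034)&(L[...,1]>-.08)&(w[...,2]>.004)&(w[...,2]<.08)
r,cc=np.nonzero(m)
for k in np.argsort(w[m][:,2])[:14]: print(r[k],cc[k],w[m][k].round(4),L[m][k].round(4),im[r[k],cc[k]])
cv2.imwrite('pics/s2.png',cv2.resize(im[120:185,190:290],None,fx=7,fy=7))
```

```text
173 242 [0.4707 0.2031 0.0053] [-0.007  -0.0399] [ 80 101 116]
164 246 [0.4841 0.1964 0.0429] [ 0.0033 -0.0508] [48 50 49]
164 245 [0.481  0.196  0.0434] [ 0.0002 -0.0501] [77 80 79]
164 244 [0.4779 0.1939 0.0452] [-0.0035 -0.0511] [63 66 63]
164 243 [0.4748 0.1937 0.0457] [-0.0064 -0.0502] [81 84 83]
163 247 [0.4873 0.1961 0.0465] [ 0.0062 -0.0522] [75 77 75]
163 242 [0.4721 0.1972 0.0472] [-0.0077 -0.046 ] [90 94 92]
163 243 [0.4751 0.1965 0.0474] [-0.0051 -0.0476] [47 48 46]
163 246 [0.4842 0.1952 0.0474] [ 0.0029 -0.052 ] [41 42 41]
163 241 [0.469  0.1961 0.0483] [-0.011  -0.0459] [85 91 93]
164 242 [0.4715 0.188  0.0499] [-0.0115 -0.0543] [104 108 106]
162 241 [0.4692 0.1963 0.0518] [-0.0108 -0.0457] [87 92 93]
163 245 [0.4807 0.1875 0.0531] [-0.003 -0.058] [25 25 24]
162 246 [0.4841 0.1921 0.0532] [ 0.0018 -0.0549] [26 25 23]
```

View pics/s2.png

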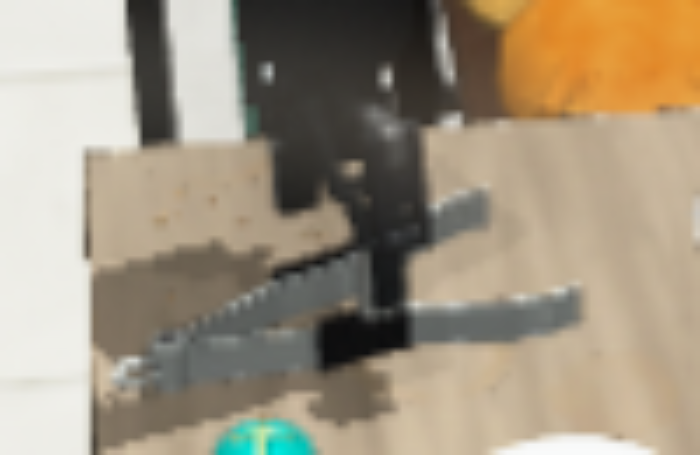

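Run:
```python
from meas import *
p=camera_params('side');K=np.array([[p['fx'],0,p['cx']],[0,p['fy'],p['cy']],[0,0,1.]])
P=np.array([[.4635+.3453*k,.243-.9385*k,z] for k in (.042,.057) for z in (.006,.019,.04)])
print(cv2.projectPoints(P,np.array(p['rvec'],float),np.array(p['tvec'],float),K,np.array(p['dist_coeffs'],float))[0][:,0].round(1))
im,d,w=full('side')
for r in range(158,174): print(r,[tuple((w[r,c,1:]*1e3).round().astype(int)) for c in (238,241,243,245,247)],im[r,244].tolist())
```

```text
[[244.3 172.5]
 [244.1 169.2]
 [243.8 163.6]
 [246.4 175.1]
 [246.2 171.7]
 [245.9 166.1]]
158 [(np.int64(264), np.int64(21)), (np.int64(197), np.int64(66)), (np.int64(193), np.int64(68)), (np.int64(191), np.int64(69)), (np.int64(191), np.int64(68))] [26, 25, 25]
159 [(np.int64(263), np.int64(18)), (np.int64(196), np.int64(63)), (np.int64(193), np.int64(64)), (np.int64(194), np.int64(63)), (np.int64(192), np.int64(64))] [25, 25, 24]
160 [(np.int64(270), np.int64(9)), (np.int64(195), np.int64(60)), (np.int64(191), np.int64(62)), (np.int64(191), np.int64(62)), (np.int64(191), np.int64(61))] [24, 23, 23]
161 [(np.int64(266), np.int64(8)), (np.int64(192), np.int64(58)), (np.int64(194), np.int64(56)), (np.int64(188), np.int64(60)), (np.int64(192), np.int64(57))] [24, 23, 22]
162 [(np.int64(271), np.int64(1)), (np.int64(196), np.int64(52)), (np.int64(191), np.int64(55)), (np.int64(191), np.int64(54)), (np.int64(190), np.int64(54))] [24, 23, 22]
163 [(np.int64(265), np.int64(1)), (np.int64(197), np.int64(48)), (np.int64(194), np.int64(49)), (np.int64(189), np.int64(52)), (np.int64(194), np.
[... 1036 characters left out ...]
(0))] [15, 14, 14]
170 [(np.int64(219), np.int64(7)), (np.int64(219), np.int64(6)), (np.int64(224), np.int64(2)), (np.int64(224), np.int64(1)), (np.int64(220), np.int64(3))] [56, 65, 71]
171 [(np.int64(216), np.int64(5)), (np.int64(219), np.int64(2)), (np.int64(219), np.int64(2)), (np.int64(213), np.int64(5)), (np.int64(214), np.int64(4))] [128, 151, 167]
172 [(np.int64(213), np.int64(3)), (np.int64(214), np.int64(2)), (np.int64(214), np.int64(1)), (np.int64(214), np.int64(0)), (np.int64(215), np.int64(-1))] [142, 167, 185]
173 [(np.int64(211), np.int64(1)), (np.int64(212), np.int64(-1)), (np.int64(210), np.int64(0)), (np.int64(205), np.int64(3)), (np.int64(206), np.int64(2))] [99, 119, 133]
```

The finger seems to end about 2 cm higher than the text implies. I'll lower it slightly and close partway, still outside the plates, then measure again.

drive_tool:
  plan:
    - {"fingers":66,"travel":[0,0,0.025],"roll":0}
    - {"fingers":66,"travel":[0,0,0.025],"roll":0}
    - {"fingers":66,"travel":[0,0,0.025],"roll":0}

```text
time_s: 4.25
ee_pos: [0.4628, 0.2424, 0.0011]
tcp_rot: [[-0.939, -0.345, -0.0], [-0.345, 0.939, -0.0], [0.0, -0.0, -1.0]]
ft_force: [0.6, 0.7, 0.3]
finger_gap: 0.0663
grip_force: 0.0
```

```bash
cat > fing.py <<'E'
from meas import *
s=ctrl.sense();g=s['finger_gap']/2;R=np.array(s['tcp_rot']);e=np.array(s['ee_pos']);print('pos',e.round(4),'gap',g*2,s['grip_force'],s['ft_force'].round(1))
for n in ('side','top'):
    im,d,w=full(n);L=(w-e)@R
    for sg in (1,-1):
        m=(abs(L[...,0])<.011)&(sg*L[...,1]>g-.004)&(sg*L[...,1]<g+.03)&(L[...,2]>-.1)&(w[...,2]>.004)
        q=L[m]*1e3
        print(n,sg,len(q)); 
        if len(q): 
            o=np.argsort(-q[:,2])[:8];print(np.c_[q[o],w[m][o,2]*1e3].round(0).tolist())
E
python3 fing.py
```

```text
pos [0.4628 0.2424 0.0011] gap 0.06626733132014262 0.0 [0.6 0.7 0.3]
side 1 85
[[8.0, 30.0, -15.0, 17.0], [-9.0, 36.0, -30.0, 31.0], [2.0, 35.0, -30.0, 31.0], [-2.0, 36.0, -31.0, 32.0], [0.0, 31.0, -32.0, 33.0], [-5.0, 33.0, -32.0, 34.0], [9.0, 34.0, -32.0, 34.0], [-10.0, 37.0, -33.0, 34.0]]
side -1 106
[[-5.0, -45.0, -4.0, 5.0], [-11.0, -55.0, -4.0, 6.0], [-8.0, -41.0, -30.0, 32.0], [5.0, -40.0, -31.0, 32.0], [3.0, -42.0, -31.0, 32.0], [8.0, -33.0, -31.0, 32.0], [-5.0, -42.0, -32.0, 33.0], [9.0, -41.0, -33.0, 34.0]]
top 1 0
top -1 57
[[-8.0, -59.0, -3.0, 4.0], [8.0, -33.0, -3.0, 4.0], [9.0, -41.0, -34.0, 36.0], [11.0, -40.0, -35.0, 36.0], [10.0, -38.0, -38.0, 39.0], [7.0, -42.0, -40.0, 41.0], [9.0, -40.0, -43.0, 44.0], [11.0, -38.0, -46.0, 47.0]]
```

Both fingers end at z≈31 mm in both views, so the fingertips are really about 2 cm higher than the TCP figure says. I'll lower in small, force-checked steps.

drive_tool:
  plan:
    - {"fingers":66,"travel":[0,0,0.03],"roll":0}
    - {"fingers":66,"travel":[0,0,0.06],"roll":0}
    - {"fingers":66,"travel":[0,0,0.06],"roll":0}

```text
time_s: 4.65
ee_pos: [0.4625, 0.2422, -0.0084]
tcp_rot: [[-0.939, -0.345, -0.001], [-0.345, 0.939, -0.001], [0.001, -0.0, -1.0]]
ft_force: [0.7, -0.0, 0.4]
finger_gap: 0.0662
grip_force: 0.0
```

```bash
python3 fing.py
```

```text
pos [ 0.4625  0.2422 -0.0084] gap 0.06618319223845477 0.0 [ 0.7 -0.   0.4]
side 1 80
[[1.0, 30.0, -26.0, 18.0], [-6.0, 29.0, -29.0, 20.0], [-8.0, 33.0, -33.0, 25.0], [3.0, 32.0, -34.0, 25.0], [9.0, 35.0, -34.0, 26.0], [-1.0, 34.0, -35.0, 27.0], [7.0, 31.0, -36.0, 27.0], [2.0, 33.0, -37.0, 28.0]]
side -1 101
[[-3.0, -43.0, -13.0, 4.0], [-6.0, -38.0, -28.0, 19.0], [-2.0, -39.0, -30.0, 22.0], [1.0, -39.0, -31.0, 22.0], [8.0, -39.0, -34.0, 25.0], [6.0, -42.0, -34.0, 26.0], [-4.0, -43.0, -36.0, 27.0], [10.0, -37.0, -36.0, 28.0]]
top 1 0
top -1 53
[[-5.0, -55.0, -13.0, 4.0], [8.0, -41.0, -13.0, 5.0], [6.0, -40.0, -27.0, 19.0], [9.0, -40.0, -33.0, 25.0], [6.0, -44.0, -36.0, 27.0], [10.0, -34.0, -41.0, 32.0], [10.0, -39.0, -41.0, 33.0], [8.0, -40.0, -42.0, 34.0]]
```

drive_tool:
  plan:
    - {"fingers":66,"travel":[0,0,0.03],"roll":0}
    - {"fingers":66,"travel":[0,0,0.05],"roll":0}
    - {"fingers":66,"travel":[0,0,0.05],"roll":0}

```text
time_s: 5.05
ee_pos: [0.4627, 0.2423, -0.0157]
tcp_rot: [[-0.939, -0.345, -0.001], [-0.345, 0.939, -0.0], [0.001, -0.0, -1.0]]
ft_force: [0.2, 0.3, -0.9]
finger_gap: 0.066
grip_force: 0.0
```

```bash
python3 fing.py; python3 -c "
from h import *
im=capture('side')[0];cv2.imwrite('pics/s3.png',cv2.resize(im[120:185,190:290],None,fx=7,fy=7))"
```

```text
pos [ 0.4627  0.2423 -0.0157] gap 0.06599727360778154 0.0 [ 0.2  0.3 -0.9]
side 1 63
[[1.0, 38.0, -36.0, 21.0], [-4.0, 34.0, -42.0, 26.0], [7.0, 38.0, -42.0, 27.0], [-1.0, 34.0, -42.0, 27.0], [7.0, 31.0, -43.0, 27.0], [-9.0, 35.0, -43.0, 28.0], [10.0, 32.0, -43.0, 28.0], [9.0, 43.0, -44.0, 29.0]]
side -1 102
[[-2.0, -30.0, -20.0, 4.0], [-8.0, -39.0, -20.0, 4.0], [9.0, -30.0, -20.0, 4.0], [-9.0, -36.0, -21.0, 6.0], [-0.0, -55.0, -21.0, 6.0], [8.0, -37.0, -31.0, 16.0], [-8.0, -39.0, -31.0, 16.0], [-0.0, -42.0, -32.0, 16.0]]
top 1 0
top -1 52
[[11.0, -35.0, -20.0, 4.0], [10.0, -36.0, -36.0, 20.0], [9.0, -40.0, -38.0, 23.0], [7.0, -41.0, -39.0, 23.0], [7.0, -46.0, -40.0, 25.0], [10.0, -35.0, -42.0, 26.0], [7.0, -45.0, -45.0, 30.0], [6.0, -43.0, -46.0, 30.0]]
```

View pics/s3.png

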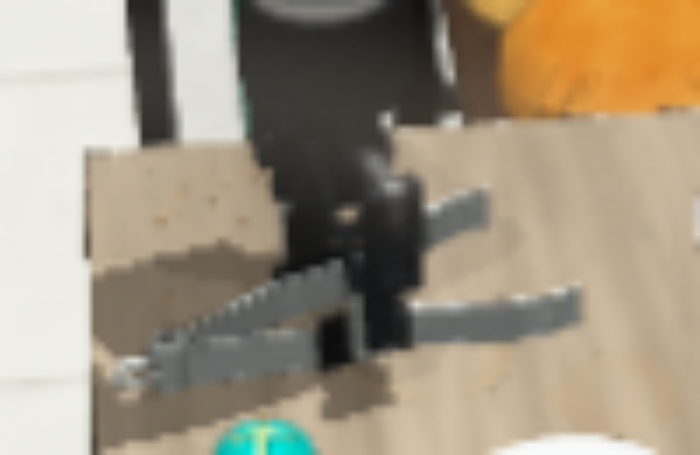

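Now the right finger sits in front of its plate, with its tip at z≈15 mm and about 3 mm too far toward the tong tips. I'll shift, go down 5 mm more, and close to 43 mm.

drive_tool:
  plan:
    - {"fingers":66,"travel":[0.02,0,0.035],"roll":0}
    - {"fingers":66,"travel":[0.02,0,0.035],"roll":0}
    - {"fingers":50,"travel":[0.02,0,0.035],"roll":0}
    - {"fingers":43,"travel":[0.02,0,0.035],"roll":0}
    - {"fingers":43,"travel":[0.02,0,0.035],"roll":0}
  squeeze: 20

```text
time_s: 5.7
ee_pos: [0.4608, 0.2418, -0.0199]
tcp_rot: [[-0.939, -0.345, 0.001], [-0.345, 0.939, 0.001], [-0.001, 0.0, -1.0]]
ft_force: [0.1, 0.2, 4.7]
finger_gap: 0.0435
grip_force: 9.1
```

drive_tool:
  plan:
    - {"fingers":43,"travel":[0,0,0],"roll":0}
    - {"fingers":43,"travel":[0,0,0],"roll":0}
    - {"fingers":43,"travel":[0,0,0],"roll":0}

```text
time_s: 6.0
ee_pos: [0.4607, 0.2418, -0.0199]
tcp_rot: [[-0.939, -0.344, 0.001], [-0.344, 0.939, 0.001], [-0.001, 0.0, -1.0]]
ft_force: [-0.2, 1.4, 4.9]
finger_gap: 0.0432
grip_force: 9.2
```

```bash
python3 fing.py
```

```text
pos [ 0.4607  0.2418 -0.0199] gap 0.04320749329996095 9.165841788053513 [-0.2  1.4  4.9]
side 1 57
[[9.0, 18.0, -29.0, 9.0], [-2.0, 18.0, -29.0, 10.0], [8.0, 20.0, -31.0, 12.0], [1.0, 18.0, -35.0, 15.0], [-3.0, 20.0, -36.0, 16.0], [4.0, 18.0, -39.0, 19.0], [7.0, 19.0, -40.0, 20.0], [9.0, 31.0, -41.0, 21.0]]
side -1 92
[[0.0, -47.0, -25.0, 5.0], [-9.0, -28.0, -25.0, 5.0], [8.0, -20.0, -25.0, 6.0], [-5.0, -28.0, -26.0, 6.0], [6.0, -29.0, -27.0, 7.0], [3.0, -31.0, -27.0, 7.0], [3.0, -32.0, -32.0, 12.0], [6.0, -31.0, -32.0, 12.0]]
top 1 0
top -1 52
[[9.0, -30.0, -24.0, 4.0], [10.0, -32.0, -25.0, 5.0], [7.0, -29.0, -28.0, 8.0], [10.0, -23.0, -31.0, 11.0], [10.0, -29.0, -35.0, 15.0], [7.0, -33.0, -36.0, 16.0], [7.0, -32.0, -41.0, 21.0], [11.0, -29.0, -42.0, 22.0]]
```

Gripped at 43 mm with 9 N. Now I'll lift.

drive_tool:
  plan:
    - {"fingers":43,"travel":[0,0,-0.05],"roll":0}
    - {"fingers":43,"travel":[0,0,-0.15],"roll":0}
    - {"fingers":43,"travel":[0,0,-0.3],"roll":0}
    - {"fingers":43,"travel":[0,0,-0.4],"roll":0}
    - {"fingers":43,"travel":[0,0,-0.4],"roll":0}

```text
time_s: 6.6
ee_pos: [0.4617, 0.2422, 0.0422]
tcp_rot: [[-0.939, -0.345, 0.004], [-0.345, 0.939, 0.002], [-0.004, 0.0, -1.0]]
ft_force: [-0.0, 0.5, -1.6]
finger_gap: 0.0431
grip_force: 7.9
```

```bash
cat > tong.py <<'E'
from meas import *
# tongs in tool frame (tongs x = -tool x, y = tool y): z underside & extents
def tong(save=None):
    s=ctrl.sense();R=np.array(s['tcp_rot']);e=np.array(s['ee_pos'])
    print('t',s['time_s'],'pos',e.round(4),'gap',round(s['finger_gap'],4),'grip',round(s['grip_force'],1),'F',s['ft_force'].round(1))
    ims=[]
    for n in ('side','top'):
        im,d,w=full(n);ims.append(im);L=(w-e)@R;x=-L[...,0]*1e3;y=L[...,1]*1e3;z=-L[...,2]*1e3
        for lo,hi,nm in ((-122,-95,'loop'),(-95,-75,'hinge'),(-60,-30,'rear'),(40,60,'fwd'),(65,110,'tip')):
            for sg in (1,-1):
                m=(x>lo)&(x<hi)&(sg*y>0)&(sg*y<58)&(z>10)&(z<60)
                if m.sum()>3: print(n,nm,sg,m.sum(),'x',np.percentile(x[m],[2,98]).round(0),'y',np.percentile(y[m],[5,50,95]).round(1),'z',np.percentile(z[m],[3,97]).round(1))
    return ims
if __name__=='__main__': tong()
E
python3 tong.py
```

```text
t 6.6 pos [0.4617 0.2422 0.0422] gap 0.0431 grip 7.9 F [-0.   0.5 -1.6]
side loop 1 5 x [-104.  -96.] y [2.8 6.1 7.5] z [30.4 34.6]
side loop -1 10 x [-109.  -95.] y [-8.2 -6.2 -2.2] z [29.7 36.6]
side hinge 1 12 x [-94. -76.] y [0.9 4.1 8.7] z [28.6 45.2]
side hinge -1 40 x [-90. -76.] y [-9.3 -4.8 -0.6] z [22.  45.8]
side rear 1 37 x [-59. -31.] y [ 5.4 10.4 14. ] z [29.5 44.6]
side rear -1 63 x [-59. -31.] y [-17.9 -12.1  -5.9] z [22.  43.3]
side fwd 1 14 x [51. 60.] y [25.1 29.9 31.8] z [20.5 43.3]
side fwd -1 43 x [41. 59.] y [-34.2 -29.9 -24.3] z [21.1 42.7]
side tip 1 61 x [ 67. 102.] y [32.  35.3 40.3] z [22.5 43.7]
side tip -1 72 x [ 66. 103.] y [-43.9 -39.2 -34.7] z [21.8 44.6]
top loop 1 17 x [-109.  -96.] y [0.9 6.4 9.8] z [28.5 34.8]
top loop -1 15 x [-109.  -96.] y [-9.1 -6.  -1.3] z [28.  35.3]
top hinge 1 33 x [-94. -76.] y [0.3 4.2 8.3] z [28.6 45.3]
top hinge -1 40 x [-93. -76.] y [-8.  -5.  -0.5] z [19.4 45.2]
top rear 1 36 x [-60. -32.] y [ 7.8 10.6 13.6] z [21.7 43.6]
top rear -1 44 x [-59. -31.] y [-16.1 -12.   -9.2] z [20.4 42.4]
top fwd -1 34 x [41. 58.] y [-34.  -29.5 -26.4] z [18.8 41.5]
top tip -1 44 x [ 66. 101.] y [-40.6 -39.1 -36.4] z [20.7 42.4]
```

The tongs are lifted level. The bite is at tool offset (87, -1.9) mm and the underside is 20 mm above the TCP figure. Carrying toward the bun next.

drive_tool:
  plan:
    - {"fingers":43,"travel":[0.08,-0.12,-0.1],"roll":0.02}
    - {"fingers":43,"travel":[0.2,-0.32,-0.2],"roll":0.06}
    - {"fingers":43,"travel":[0.33,-0.52,-0.2],"roll":0.1}
    - {"fingers":43,"travel":[0.45,-0.72,-0.2],"roll":0.14}
    - {"fingers":43,"travel":[0.51,-0.81,-0.2],"roll":0.168}

```text
time_s: 7.2
ee_pos: [0.4282, 0.0988, 0.0688]
tcp_rot: [[-0.983, 0.181, -0.003], [0.181, 0.984, -0.001], [0.003, -0.001, -1.0]]
ft_force: [0.2, 0.0, -0.1]
finger_gap: 0.0426
grip_force: 7.9
```

```bash
python3 go.py .42 -.05 .07 80;python3 go.py .4172 -.1555 .07 80
```

```text
t 7.2 pos [0.4282 0.0988 0.0688] yaw 79.58 q [ 0.2   0.4   2.12 -0.    0.63 -1.19] gap 0.04258066489715479 grip 7.905201762914658 F [ 0.2  0.  -0.1]
travel [-0.125 -0.985 -0.007] roll -0.0023
t 7.2 pos [0.4282 0.0988 0.0688] yaw 79.58 q [ 0.2   0.4   2.12 -0.    0.63 -1.19] gap 0.04258066489715479 grip 7.905201762914658 F [ 0.2  0.  -0.1]
travel [-0.234 -1.681 -0.006] roll -0.0023
```

drive_tool:
  plan:
    - {"fingers":43,"travel":[-0.02,-0.15,0],"roll":0}
    - {"fingers":43,"travel":[-0.05,-0.38,0],"roll":0}
    - {"fingers":43,"travel":[-0.08,-0.62,0],"roll":0}
    - {"fingers":43,"travel":[-0.11,-0.82,0],"roll":-0.002}
    - {"fingers":43,"travel":[-0.12,-0.9,0],"roll":-0.002}

```text
time_s: 7.7
ee_pos: [0.4235, -0.0369, 0.069]
tcp_rot: [[-0.985, 0.171, -0.001], [0.171, 0.985, 0.0], [0.001, -0.0, -1.0]]
ft_force: [0.4, 0.3, -1.0]
finger_gap: 0.0431
grip_force: 7.9
```

```bash
python3 go.py .4172 -.1555 .07 80
```

```text
t 7.7 pos [ 0.4235 -0.0369  0.069 ] yaw 80.15 q [-0.11  0.39  2.15 -0.    0.61 -1.51] gap 0.04312817981708406 grip 7.904292494058609 F [ 0.4  0.3 -1. ]
travel [-0.094 -0.786 -0.007] roll 0.0009
```

drive_tool:
  plan:
    - {"fingers":43,"travel":[-0.02,-0.18,0],"roll":0}
    - {"fingers":43,"travel":[-0.05,-0.42,0],"roll":0}
    - {"fingers":43,"travel":[-0.08,-0.65,0],"roll":0}
    - {"fingers":43,"travel":[-0.094,-0.77,0],"roll":0}
    - {"fingers":43,"travel":[-0.094,-0.77,0],"roll":0}

```text
time_s: 8.2
ee_pos: [0.4187, -0.1526, 0.0692]
tcp_rot: [[-0.985, 0.172, -0.0], [0.172, 0.985, 0.0], [0.0, -0.0, -1.0]]
ft_force: [-0.0, -0.1, -1.7]
finger_gap: 0.0431
grip_force: 7.9
```

```bash
python3 tong.py; python3 go.py .4172 -.1555 .07 80
python3 - <<'E'
from h import *
a=capture('top')[0][190:290,290:390];b=capture('side')[0][190:290,210:310]
cv2.imwrite('pics/hov.png',np.hstack([cv2.resize(a,(400,400)),cv2.resize(b,(400,400))]))
E
```

```text
t 8.2 pos [ 0.4187 -0.1526  0.0692] gap 0.0431 grip 7.9 F [-0.  -0.1 -1.7]
side loop 1 11 x [-105.  -96.] y [2.1 6.5 9.1] z [30.1 34.5]
side loop -1 10 x [-106.  -95.] y [-9.7 -6.9 -1. ] z [31.4 34.2]
side hinge 1 13 x [-93. -77.] y [0.2 3.7 8.8] z [31.  45.5]
side hinge -1 53 x [-93. -75.] y [-8.9 -6.5 -1.4] z [22.3 45.2]
side rear 1 82 x [-59. -31.] y [ 7.6 11.5 14.7] z [20.2 42.5]
side rear -1 85 x [-59. -31.] y [-15.3 -12.   -8.1] z [20.7 43.1]
side fwd 1 57 x [41. 58.] y [22.8 26.6 30.8] z [21.5 43.3]
side fwd -1 62 x [40. 60.] y [-34.5 -29.9 -26.3] z [21.5 43.6]
side tip 1 115 x [ 66. 104.] y [32.1 35.8 39. ] z [21.2 43.4]
side tip -1 112 x [ 67. 102.] y [-42.  -39.  -35.9] z [21.2 43.4]
top tip 1 6 x [ 94. 101.] y [36.7 37.4 38.6] z [30.6 43.5]
top tip -1 9 x [ 89. 102.] y [-38.1 -37.6 -37.1] z [24.7 42.2]
t 8.3 pos [ 0.4182 -0.1507  0.0691] yaw 80.22 q [-0.37  0.41  2.11  0.    0.63 -1.77] gap 0.043029645572812684 grip 7.901317924261093 F [-0.5  0.4 -0.5]
travel [ 0.001 -0.032 -0.006] roll 0.0012
```

View pics/hov.png

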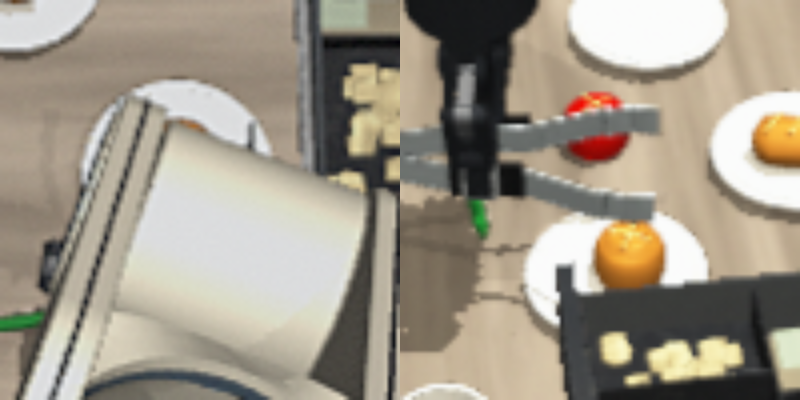

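The side half shows the open tongs level above the bun, with the bun at (630, 255) in that crop. By the numbers the bun is 86.8 mm ahead and 6 mm to the tool's -y. I'll shift and descend.

drive_tool:
  plan:
    - {"fingers":43,"travel":[0,-0.04,0],"roll":0}
    - {"fingers":43,"travel":[0,-0.04,0],"roll":0}
    - {"fingers":43,"travel":[0,-0.04,0.08],"roll":0}
    - {"fingers":43,"travel":[0,-0.04,0.12],"roll":0}
    - {"fingers":43,"travel":[0,-0.04,0.12],"roll":0}

```text
time_s: 8.9
ee_pos: [0.4167, -0.1567, 0.0503]
tcp_rot: [[-0.986, 0.169, -0.002], [0.169, 0.986, 0.001], [0.002, 0.001, -1.0]]
ft_force: [-0.8, -0.3, -1.3]
finger_gap: 0.0432
grip_force: 7.9
```

```bash
cat > rel.py <<'E'
from meas import *
s=ctrl.sense();R=np.array(s['tcp_rot']);e=np.array(s['ee_pos'])
print('t',s['time_s'],'pos',e.round(4),'gap',round(s['finger_gap'],4),'grip',round(s['grip_force'],1),'F',s['ft_force'].round(1))
for n in ('side','top'):
    im,d,w=full(n)
    hsv=cv2.cvtColor(im,cv2.COLOR_BGR2HSV)
    L=(w-e)@R;x=-L[...,0]*1e3;y=L[...,1]*1e3
    m=(x>55)&(x<120)&(abs(y)<35)&(hsv[...,1]>110)&(hsv[...,0]>5)&(hsv[...,0]<25)
    if m.sum()>15: print(n,'bun',m.sum(),'tool xy lo',np.percentile(x[m],2).round(1),np.percentile(y[m],2).round(1),'hi',np.percentile(x[m],98).round(1),np.percentile(y[m],98).round(1),'wz',(np.percentile(w[m][:,2],[2,98])*1e3).round(1),'world',np.median(w[m],0).round(4))
    for sg in (1,-1):
        t=(x>70)&(x<104)&(sg*y>18)&(sg*y<50)&(w[...,2]>e[2]+.024)&(w[...,2]<e[2]+.05)&(hsv[...,1]<60)
        if t.sum()>3: print(n,'tip',sg,t.sum(),'x',np.percentile(x[t],98).round(1),'y',np.percentile(y[t],[5,50,95]).round(1),'wz',(np.percentile(w[t][:,2],[3,97])*1e3).round(1))
E
python3 rel.py
```

```text
t 8.9 pos [ 0.4167 -0.1567  0.0503] gap 0.0432 grip 7.9 F [-0.8 -0.3 -1.3]
side bun 154 tool xy lo 67.5 -24.5 hi 107.0 -0.4 wz [19.2 44.2] world [ 0.4997 -0.1893  0.0345]
side tip 1 80 x 102.9 y [33.2 35.9 38.8] wz [75.6 93.5]
side tip -1 84 x 101.4 y [-41.5 -39.2 -36.5] wz [75.5 93.9]
top tip 1 9 x 101.4 y [35.4 36.9 38.3] wz [84.5 94.7]
top tip -1 15 x 102.9 y [-39.4 -37.5 -36.5] wz [81.8 94. ]
```

The bun is centred in the tong frame at (87.2, -1.5), so I'll continue down.

drive_tool:
  plan:
    - {"fingers":43,"travel":[0,0,0.1],"roll":0}
    - {"fingers":43,"travel":[0,0,0.2],"roll":0}
    - {"fingers":43,"travel":[0,0,0.29],"roll":0}
    - {"fingers":43,"travel":[0,0,0.325],"roll":0}
    - {"fingers":43,"travel":[0,0,0.325],"roll":0}

```text
time_s: 9.5
ee_pos: [0.4173, -0.157, 0.0024]
tcp_rot: [[-0.986, 0.169, -0.001], [0.169, 0.986, 0.0], [0.001, 0.0, -1.0]]
ft_force: [-0.8, 0.6, -1.4]
finger_gap: 0.0428
grip_force: 7.9
```

```bash
python3 rel.py
```

```text
t 9.5 pos [ 0.4173 -0.157   0.0024] gap 0.0428 grip 7.9 F [-0.8  0.6 -1.4]
side bun 213 tool xy lo 66.7 -22.8 hi 106.1 11.4 wz [26.  48.5] world [ 0.5013 -0.1832  0.0404]
side tip 1 72 x 102.3 y [33.1 36.1 39.4] wz [27.9 44.9]
side tip -1 29 x 101.0 y [-41.  -38.6 -36. ] wz [37.8 46.1]
top bun 70 tool xy lo 89.6 -18.9 hi 105.3 9.6 wz [36.2 47.9] world [ 0.5123 -0.1772  0.0428]
top tip 1 10 x 103.3 y [35.2 37.1 38.4] wz [32.7 47.5]
top tip -1 24 x 101.9 y [-41.2 -39.  -21.4] wz [27.7 45.8]
```

The tips straddle the bun with undersides about 22 mm up, and the closing swing will take off ~2 mm. Closing gently.

drive_tool:
  plan:
    - {"fingers":40,"travel":[0,0,0],"roll":0}
    - {"fingers":37,"travel":[0,0,0],"roll":0}
    - {"fingers":34,"travel":[0,0,0],"roll":0}
    - {"fingers":31,"travel":[0,0,0],"roll":0}
    - {"fingers":29,"travel":[0,0,0],"roll":0}
  squeeze: 22

```text
time_s: 10.1
ee_pos: [0.4178, -0.1572, 0.0029]
tcp_rot: [[-0.986, 0.169, 0.0], [0.169, 0.986, -0.0], [-0.0, -0.0, -1.0]]
ft_force: [0.7, 0.9, -0.4]
finger_gap: 0.0296
grip_force: 22.0
```

drive_tool:
  plan:
    - {"fingers":27,"travel":[0,0,0],"roll":0}
    - {"fingers":25,"travel":[0,0,0],"roll":0}
    - {"fingers":25,"travel":[0,0,0],"roll":0}
    - {"fingers":25,"travel":[0,0,0],"roll":0}

```text
time_s: 10.5
ee_pos: [0.4177, -0.1572, 0.0028]
tcp_rot: [[-0.986, 0.169, 0.0], [0.169, 0.986, -0.0], [-0.0, -0.0, -1.0]]
ft_force: [-0.2, 0.5, -0.7]
finger_gap: 0.0301
grip_force: 22.0
```

```bash
python3 rel.py
```

```text
t 10.5 pos [ 0.4177 -0.1572  0.0028] gap 0.0301 grip 22.0 F [-0.2  0.5 -0.7]
side bun 155 tool xy lo 66.3 -20.1 hi 105.8 12.4 wz [33.  48.4] world [ 0.5026 -0.1794  0.0432]
side tip 1 44 x 102.5 y [18.8 21.5 24.1] wz [32.3 45.2]
side tip -1 70 x 101.5 y [-28.7 -25.9 -23.2] wz [27.3 45. ]
top bun 72 tool xy lo 88.4 -21.5 hi 104.8 9.6 wz [37.1 49.3] world [ 0.5118 -0.1784  0.0423]
top tip -1 18 x 103.8 y [-27.7 -24.9 -18.3] wz [28.3 45.8]
```

The tips hold the bun: gap 30 mm, grip 22 N. Lifting.

drive_tool:
  plan:
    - {"fingers":25,"travel":[0,0,-0.03],"roll":0}
    - {"fingers":25,"travel":[0,0,-0.1],"roll":0}
    - {"fingers":25,"travel":[0,0,-0.22],"roll":0}
    - {"fingers":25,"travel":[0,0,-0.36],"roll":0}
    - {"fingers":25,"travel":[0,0,-0.46],"roll":0}

```text
time_s: 11.1
ee_pos: [0.4178, -0.1572, 0.0736]
tcp_rot: [[-0.986, 0.169, 0.001], [0.169, 0.986, -0.0], [-0.001, -0.0, -1.0]]
ft_force: [0.3, 0.0, -1.6]
finger_gap: 0.03
grip_force: 22.0
```

drive_tool:
  plan:
    - {"fingers":25,"travel":[0,0,-0.04],"roll":0}
    - {"fingers":25,"travel":[0,0,-0.04],"roll":0}

```text
time_s: 11.3
ee_pos: [0.4182, -0.1574, 0.0789]
tcp_rot: [[-0.986, 0.169, 0.002], [0.169, 0.986, -0.001], [-0.002, -0.0, -1.0]]
ft_force: [-0.7, -0.1, -2.0]
finger_gap: 0.0305
grip_force: 22.0
```

```bash
python3 rel.py
python3 - <<'E'
from h import *
b=capture('side')[0][150:290,200:340]
cv2.imwrite('pics/lift.png',cv2.resize(b,(560,560)))
E
```

```text
t 11.3 pos [ 0.4182 -0.1574  0.0789] gap 0.0305 grip 22.0 F [-0.7 -0.1 -2. ]
side bun 172 tool xy lo 65.4 -22.2 hi 107.6 12.3 wz [ 92.1 122.9] world [ 0.5023 -0.1805  0.1178]
side tip 1 44 x 102.0 y [19.1 21.4 23.9] wz [109.3 120.8]
side tip -1 82 x 103.4 y [-28.5 -25.8 -22.7] wz [103.6 120.7]
top bun 45 tool xy lo 92.4 -20.7 hi 104.4 5.3 wz [110.7 120.1] world [ 0.5144 -0.1798  0.1167]
top tip -1 14 x 102.7 y [-26.4 -24.8 -22.2] wz [106.1 119.4]
```

View pics/lift.png

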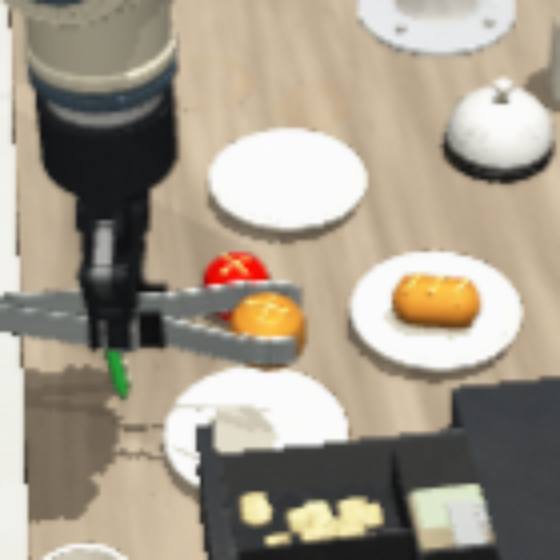

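The side crop shows the bun at (268, 325) in the tong tips, off its saucer, with everything else in place. I'll carry it gently to the empty saucer.

drive_tool:
  plan:
    - {"fingers":25,"travel":[0,0.06,-0.03],"roll":0}
    - {"fingers":25,"travel":[0,0.2,-0.07],"roll":0}
    - {"fingers":25,"travel":[0,0.4,-0.07],"roll":0}
    - {"fingers":25,"travel":[0,0.6,-0.07],"roll":0}
    - {"fingers":25,"travel":[0,0.8,-0.07],"roll":0}

```text
time_s: 11.95
ee_pos: [0.4376, -0.0373, 0.0881]
tcp_rot: [[-0.986, 0.169, -0.001], [0.169, 0.986, 0.0], [0.001, 0.0, -1.0]]
ft_force: [0.1, 0.4, -2.3]
finger_gap: 0.03
grip_force: 22.0
```

```bash
python3 go.py .4621 .091 .09 80.3
```

```text
t 11.95 pos [ 0.4376 -0.0373  0.0881] yaw 80.26 q [-0.11  0.36  2.11  0.    0.67 -1.51] gap 0.0300426262787969 grip 21.983469338156283 F [ 0.1  0.4 -2.3]
travel [-0.016  0.871 -0.013] roll -0.0002
```

drive_tool:
  plan:
    - {"fingers":25,"travel":[0,0.2,0],"roll":0}
    - {"fingers":25,"travel":[-0.01,0.42,0],"roll":0}
    - {"fingers":25,"travel":[-0.015,0.64,0],"roll":0}
    - {"fingers":25,"travel":[-0.015,0.8,-0.01],"roll":0}
    - {"fingers":25,"travel":[-0.015,0.86,-0.01],"roll":0}

```text
time_s: 12.45
ee_pos: [0.462, 0.0902, 0.0896]
tcp_rot: [[-0.986, 0.167, -0.0], [0.167, 0.986, 0.0], [0.0, 0.0, -1.0]]
ft_force: [-0.1, -0.2, -1.6]
finger_gap: 0.0304
grip_force: 22.0
```

drive_tool:
  plan:
    - {"fingers":25,"travel":[0,0,0],"roll":0}
    - {"fingers":25,"travel":[0,0,0],"roll":0}
    - {"fingers":25,"travel":[0,0,0],"roll":0}

```text
time_s: 12.75
ee_pos: [0.4614, 0.087, 0.0896]
tcp_rot: [[-0.985, 0.17, -0.001], [0.17, 0.985, -0.0], [0.001, -0.0, -1.0]]
ft_force: [-0.0, 0.2, -0.1]
finger_gap: 0.0303
grip_force: 22.0
```

```bash
python3 rel.py; python3 go.py .4621 .091 .09 80.3
python3 - <<'E'
from meas import *
im,d,w=full('side');hsv=cv2.cvtColor(im,cv2.COLOR_BGR2HSV)
x,y,z=np.moveaxis(w,2,0)
m=(np.hypot(x-.547,y-.074)<.05)&(z>.06)&(z<.17)&(hsv[...,1]>110);P=w[m]
print('bun',len(P),P.min(0).round(4),P.max(0).round(4),circ(P[(P[:,2]<.125)]).round(4))
r=(np.hypot(x-.547,y-.074)<.075)&(z>.0135)&(z<.022);print('plate',circ(w[r]).round(4))
E
```

```text
t 12.75 pos [0.4614 0.087  0.0896] gap 0.0303 grip 22.0 F [-0.   0.2 -0.1]
side bun 122 tool xy lo 66.0 -24.2 hi 107.3 10.8 wz [100.9 134.6] world [0.546  0.0628 0.1282]
side tip 1 33 x 103.8 y [18.6 23.  26.6] wz [120.3 130.8]
side tip -1 50 x 102.3 y [-28.8 -25.8 -21.8] wz [114.1 129.5]
top bun 55 tool xy lo 74.2 -21.9 hi 104.6 -6.7 wz [119.9 130.5] world [0.5493 0.0549 0.126 ]
top tip -1 41 x 102.7 y [-28.  -25.7 -21.1] wz [117.1 131.2]
t 12.85 pos [0.4617 0.087  0.0898] yaw 80.2 q [ 0.16  0.39  2.05 -0.    0.7  -1.24] gap 0.03028004212467678 grip 22.010663067921996 F [ 0.2 -0.5 -1.5]
travel [ 0.002  0.027 -0.002] roll -0.0006
bun 119 [0.5251 0.0492 0.0991] [0.5664 0.0974 0.1362] [0.5473 0.0732 0.0226]
plate [0.5474 0.0742 0.0521]
```

The bun is about 2 mm off centre, with its underside at ≈96 mm. I'll trim 2 mm and settle.

drive_tool:
  plan:
    - {"fingers":25,"travel":[0,0.015,-0.005],"roll":0}
    - {"fingers":25,"travel":[0,0.015,-0.005],"roll":0}
    - {"fingers":25,"travel":[0,0.015,-0.005],"roll":0}
    - {"fingers":25,"travel":[0,0.015,-0.005],"roll":0}
    - {"fingers":25,"travel":[0,0.015,-0.005],"roll":0}

```text
time_s: 13.4
ee_pos: [0.4623, 0.0901, 0.0906]
tcp_rot: [[-0.986, 0.169, 0.0], [0.169, 0.986, -0.0], [-0.0, -0.0, -1.0]]
ft_force: [0.5, -0.4, -1.2]
finger_gap: 0.0299
grip_force: 22.0
```

drive_tool:
  plan:
    - {"fingers":25,"travel":[0,0,0],"roll":0}
    - {"fingers":25,"travel":[0,0,0],"roll":0}
    - {"fingers":25,"travel":[0,0,0],"roll":0}
    - {"fingers":25,"travel":[0,0,0],"roll":0}
    - {"fingers":25,"travel":[0,0,0],"roll":0}

```text
time_s: 13.9
ee_pos: [0.4623, 0.0901, 0.0906]
tcp_rot: [[-0.986, 0.169, -0.0], [0.169, 0.986, -0.0], [0.0, -0.0, -1.0]]
ft_force: [-0.6, 1.2, -1.1]
finger_gap: 0.0299
grip_force: 22.0
```

```bash
python3 rel.py
python3 - <<'E'
from h import *
cv2.imwrite('pics/end.png',cv2.resize(capture('side')[0][130:290,200:360],(560,560)))
E
```

```text
t 13.9 pos [0.4623 0.0901 0.0906] gap 0.0299 grip 22.0 F [-0.6  1.2 -1.1]
side bun 120 tool xy lo 66.1 -24.5 hi 107.0 13.7 wz [101.7 135. ] world [0.5465 0.0659 0.1296]
side tip 1 28 x 103.3 y [19.3 21.8 26.4] wz [122.4 131.4]
side tip -1 53 x 101.9 y [-29.6 -25.8 -22.6] wz [115.3 131. ]
top bun 64 tool xy lo 73.7 -22.0 hi 104.1 -6.0 wz [121.7 131.4] world [0.5496 0.059  0.1274]
top tip -1 37 x 102.0 y [-27.8 -25.5 -19.9] wz [115.7 132.7]
```

View pics/end.png

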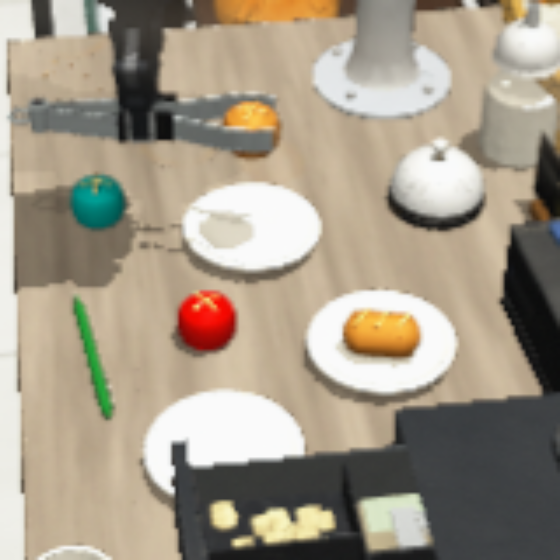

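The bun, at (250, 128) in the crop, is held still over the empty saucer at (252, 227). Nothing else has moved. Handing in.

```bash
python3 -c "
from bench import job
print(job.close_job())"
```

```text
the job is handed in; nothing more can be done
None
```

I handed the job in at about 14 s with the bun held still in the tongs over the middle of the empty saucer, underside about 97 mm above the worktop, at a 22 N grip; the roll, saucers and bell look unmoved in the last picture (the mug is only partly in it), and the judge's verdict was not shown.

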